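Zero the microscope focus stage, set it up five clicks and lock it

TASK

Set the height of the small focus stage that holds the green circuit board: turn its black knob anticlockwise (seen from above) until it comes up against its end stop, then clockwise exactly five clicks, and only then push the red lock lever right over, away from the stage's front edge, and let go. Be gentle at the end stop: if the knob is forced there, the arm that carries the board is wrenched round, and the board must stay in place within about 15 mm; leave the other things on the bench alone.

Things in the scene. Friction and masses are not known exactly. Their poses are not given: they have to be found in the camera images.
- stand: foot of the focus stage, fixed to the bench: black plate 150 (x) by 300 (y) by 20 mm; origin at the centre of its underside, x from its front edge (robot side) to its back, y to its left, z up. On it: the knob's column at stand x -15, y -115 mm; an aluminium arm from the column to the board's table in the middle; the red lock lever at the left, stand x -20, y +117 mm.
- knob_top (a point): centre of the flat top of the black fluted knob, on its vertical axis, 79 mm above the bench. The knob is 38 mm across and 30 mm high (side free from 49 to 79 mm above the bench) and can be gripped from above anywhere around. x points to the white dot on top and turns with it; the dot's place on the shaft differs each time, so it does not tell where the end stop is.
- stop_and_clicks (a point): foot of the knob's column (clicks and stop are inside). The knob starts 2 to 4 clicks above a hard end stop, reached anticlockwise; at least 8 clicks lie above it. Clicks are even, 20 to 30 degrees apart; the stop is itself a rest place, so the first click is a full step from it. Let go, the knob settles at the nearest rest. x, y, z as the stand's.
- pivot_hub (a point): top of the arm's round hub (56 mm across) under the knob, 44 mm above the bench, on the knob's axis. Each click's torque rises to about 0.15 N m, falls through zero midway between rests and then pulls onward to the next rest. At the stop it rises with no click: the hub is sprung, so the whole arm then turns with the knob against 0.1 N m per degree (15 mm at the board at 0.65 N m).
- board (a point): middle of the upper face of the green circuit board (85 by 110 mm), clamped on a level table 110 by 130 mm at the end of the sprung arm, about 140 mm from the knob's axis. It is 54.0 mm above the stand's underside when the knob is at its end stop; each click clockwise raises it by 0.2 mm. It must not be pushed or wrenched aside (15 mm at most, at any time).
- lock_tip (a point): centre of the red ball, 26 mm across, on the lock lever: a rod 10 mm thick and 50 mm long, hinged along the stand's y 42 mm above the bench, on a grey block 70 by 50 by 25 mm. Ball 86 mm above the bench at both ends of the swing, 92 mm midway. At first it leans 0.5 rad to the front (ball at stand x -44 mm); pushed over it leans 0.5 rad to the back (ball at stand x +4 mm).
- lock (a joint): angle of the lock lever: 0 leaning to the front (unlocked, as at the start), 1.0 rad leaning fully to the back (locked). Friction holds it where it is left; some 1.5 N at the ball moves it.
- tweezers: bystander: steel tweezers 120 mm long lying in front of the stand, 6 mm high; origin at the middle of the underside
- driver: bystander: screwdriver with yellow handle, 150 mm long, lying to the right of the stand, 26 mm high; origin below its middle
- flux_jar: bystander: amber jar with black cap, 48 mm across, 55 mm high, behind the stand; origin at its underside
- solder_reel: bystander: steel-coloured reel, 52 mm across, 32 mm high, behind the stand; origin at its underside
- parts_tray: bystander: white six-part tray of components, 110 by 80 by 22 mm, to the left; origin at its underside
- syringe: bystander: white syringe 115 mm long, 16 mm high, lying on the left; origin below its middle
- paint_brush: bystander: brush with red handle, 170 mm long, lying to the far right; origin below its middle

How it is judged:
By the outcome, as a careful person would: the job done as asked, in the order asked, and still so for the second after the job is handed in, with the robot touching nothing.
It also fails if it takes over 72 s, if anything falls off the work surface, if the arm or the gripper's body presses on something with over 40 N, if the wrist force passes 120 N, or if a joint passes its speed limit or range.

ROBOT

A 6-joint arm with a two-finger parallel gripper is mounted at the origin on the work surface. World frame = base frame: x ahead of the robot, y to its left, z up, the work surface at z = 0. Lengths are in m, angles in rad, forces in N, time in s.
With the tool pointing down it reaches from about 0.425 to 0.95 m from the base axis. Payload 3.5 kg.
Tool frame: the origin (TCP) lies midway between the tips of the shut fingers; the grasp point (between the pads) lies 19 mm behind it (tcp_to_grasp is the distance from the TCP to the grasp point, in m); z points along the fingers, y is the line along which they close (so a half turn about z gives the same grasp; the last joint's range is limited). The gripper opens to 85 mm and grips with 20 to 120 N. Pads are 22 mm wide; open, the fingers measure 114 mm over their backs; the gripper's body (76 mm by 85 mm) begins 54 mm behind the grasp point. The pads swing forward as they close: fully open they stand 13 mm farther back than shut.
Start: joints at [-1.454, 0.286, 1.577, -0, 1.279, -0.15], TCP at [0.178, -0.651, 0.231] pointing down, gripper open.
Joint ranges: [-2.77, 2.77], [-0.9, 2.22], [0.21, 2.48], [-1.53, 4.67], [0.24, 2.81], [-2.84, 2.84]. Speed limits (rad/s): [2.79, 2.79, 3.14, 3.14, 3.14, 3.14].

INTERFACE

Orientations are given as a unit quaternion [x, y, z, w].
In Python, from station import * gives the robot as it stands. The module is installed in compiled form; this text tells all that it offers. Calls block until the motion is done:
- goto(position, orientation): joint-space move of the TCP to a pose.
- move_straight(position, ori=None, vel=0.15): straight line of the TCP; ori=None keeps the orientation; vel is the mean speed in m/s.
- move_j(angles): joint-space move.
- set_gripper(opening, force=None): finger opening in m; force is the grip in N (None keeps the last); returns when the fingers have stopped.
- wait(seconds).
- ik(position, orientation): joint angles nearest the present ones, or None.
- observe(): the state.
- capture(name): name is "scene" or "top" or "wrist"; returns the picture (480x640x3 uint8, blue, green, red); there is no depth.
- camera_info(name): a dict with "K" (3x3 intrinsics, pixels), "pose" (4x4, takes a point from camera to world coordinates). Camera axes: x right, y up, looking along -z (the intrinsics and any distortion apply to the point x, -y, -z); pixel columns grow to the right and rows downward; lengths in m; the calibration is good to about 2 mm. A picture is of the moment at which its call begins: read the wrist's pose just before it. camera_info takes no time and is no camera call; for the wrist camera it gives the pose at the moment of the call.
A pose or a line that the arm cannot do raises Unreachable and nothing moves.
- sign_off(): hands the job in; it is judged then, once.
The state is a dict: "time_s": time; "joint_positions": joint angles; "dq": joint speeds; "joint_efforts": joint torques, N m; "tcp_pos": TCP position; "tool_rot": TCP orientation; "wrist_force": force on the tool from outside, world axes, zero at the start; "torque": the same for the moment, N m; "width": finger opening in m; "gripper_force": force on a finger pad.
Only numpy, scipy, OpenCV 4.12 (cv2) and the standard library are available. Lean on these libraries where they do the work, as an engineer would, in place of code of your own. Each camera call takes 0.05 s, during which the arm holds its last target. There are 200 camera calls.

## Working session

There is one attempt and no reset: what is moved stays moved. The work goes in short steps, each a Python script; the robot and the scene stay as the last script left them, time stands still between calls to the robot, and variables do not carry over. Pictures are saved under pics/ and viewed, at most 10 in all, crops included, and the job is handed in when it is done.

```bash
mkdir -p pics; python3 - <<'E'
from station import *
import cv2
s=observe(); print(s)
for n in("top","scene"):
    cv2.imwrite(f"pics/{n}1.png",capture(n)); c=camera_info(n); print(n,c)
E
```

```text
{'time_s': 0.0, 'joint_positions': array([-1.45398855e+00,  2.87177747e-01,  1.57817011e+00,  9.34722287e-06,
        1.27860118e+00, -1.50002169e-01]), 'dq': array([ 0.0008599 , -0.00161621, -0.00034798, -0.0002041 , -0.0010197 ,
        0.00210945]), 'joint_efforts': array([ 1.09847133e-03, -4.05974114e+01, -2.92625427e+01, -1.24528724e-04,
        5.84094014e-03,  3.18218753e-06]), 'tcp_pos': array([ 0.17791976, -0.65045142,  0.22994286]), 'tool_rot': array([ 9.91114238e-01,  1.33008195e-01,  2.40271002e-05, -1.17795582e-03]), 'wrist_force': array([ 0.32950266, -0.2929675 , -0.55997573]), 'torque': array([-0.00735943, -0.01687905,  0.02681761]), 'gripper_force': 0.0, 'width': 0.08532454177039768}
top {'K': array([[617.18953153,   0.        , 312.80446907],
       [  0.        , 617.18953153, 240.99390939],
       [  0.        ,   0.        ,   1.        ]]), 'pose': array([[ 0.02677207,  0.98845953, -0.14910068,  0.34068231],
       [-0.99963921,  0.02614893, -0.00613846, -0.03395164],
       [-0.00216879,  0.14921123,  0.98880297,  1.34555405],
       [ 0.        ,  0.        ,  0.        ,  1.        ]])}
scene {'K': array([[505.03499936,   0.        , 319.9281082 ],
       [  0.        , 505.03499936, 242.54040242],
       [  0.        ,   0.        ,   1.        ]]), 'pose': array([[ 0.77485042, -0.55026678,  0.31114833,  0.90040441],
       [ 0.63200446,  0.66397501, -0.39963427, -0.52640654],
       [ 0.01331075,  0.50630392,  0.86225238,  1.15447086],
       [ 0.        ,  0.        ,  0.        ,  1.        ]])}
```

View pics/top1.png

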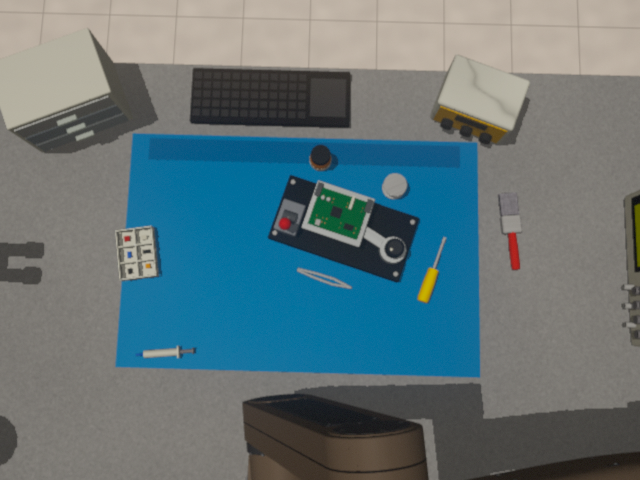

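View pics/scene1.png

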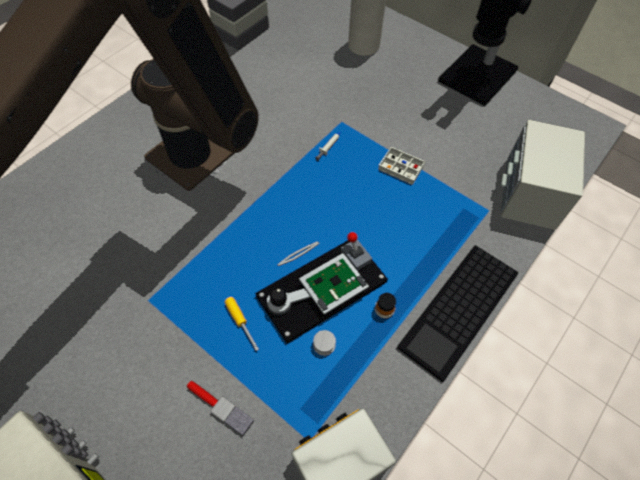

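The top view shows the stand's corners at (291,177), (419,216), (401,281) and (269,239). The knob is near (394,246) and the red ball at (285,223).

```bash
cat > h.py <<'E'
from station import *
import numpy as np, cv2
from scipy.spatial.transform import Rotation as R
def px2w(c,u,v,z):
    d=c["pose"][:3,:3]@(np.linalg.inv(c["K"])@[u,v,1]*[1,-1,-1]); o=c["pose"][:3,3]
    return o+d*(z-o[2])/d[2]
def w2px(c,p):
    q=c["pose"][:3,:3].T@(np.array(p)-c["pose"][:3,3]); q=q*[1,-1,-1]; q=c["K"]@q; return q[:2]/q[2]
def down(yaw): # tool pointing down; tool x axis at angle yaw in world
    return (R.from_euler('z',yaw)*R.from_euler('x',np.pi)).as_quat()
E
python3 - <<'E'
from h import *
c=camera_info("top")
P=np.array([px2w(c,u,v,.02) for u,v in((291,177),(419,216),(401,281),(269,239))]); print(P[:,:2].round(4))
for i in range(4): print(np.linalg.norm(P[i]-P[i-1]).round(4))
m=P.mean(0); y=(P[0]-P[1]+P[3]-P[2]);yaw=np.arctan2(-y[0],y[1]); print("centre",m,"yaw",yaw)
Rz=R.from_euler('z',yaw).as_matrix()
for p in((-.015,-.115,.079),(-.044,.117,.086)):
    w=m*[1,1,0]+Rz@p; print(w.round(4),w2px(c,w).round(1),np.hypot(*w[:2]))
print("meas",px2w(c,394,244,.079),px2w(c,285,223,.086))
w=camera_info("wrist"); s=observe()
Rt=R.from_quat(s["tool_rot"]).as_matrix(); print("cam in tool",Rt.T@(w["pose"][:3,3]-s["tcp_pos"])); print((Rt.T@w["pose"][:3,:3]).round(3)); print(w["K"])
E
```

```text
[[ 0.6821  0.0262]
 [ 0.6019 -0.2562]
 [ 0.4586 -0.2176]
 [ 0.5424  0.0696]]
0.1462
0.2935
0.1484
0.2992
centre [ 0.57124564 -0.09450563  0.02      ] yaw -0.2803190674764579
[ 0.525  -0.2009  0.079 ] [397.  246.4] 0.5621283161337862
[0.5613 0.0301 0.086 ] [286.1 225.6] 0.5621390448393901
meas [ 0.52981587 -0.19453761  0.079     ] [0.56679913 0.03250258 0.086     ]
cam in tool [ 0.07180713  0.00080319 -0.14215348]
[[-0.     0.96   0.281]
 [ 1.     0.     0.001]
 [ 0.001  0.281 -0.96 ]]
[[334.73578409   0.         324.15146985]
 [  0.         334.73578409 247.55179307]
 [  0.           0.           1.        ]]
```

```bash
python3 - <<'E'
from h import *
p=np.array([.528,-.197,.22])
for d in range(-180,181,30):
    q=ik(p,down(np.radians(d))); print(d,None if q is None else np.round(q,2))
goto(p,down(np.radians(-120)) if 0 else down(-0.28-np.pi/2))
s=observe(); c=camera_info("wrist"); im=capture("wrist"); np.save("w1.npy",c["pose"]); cv2.imwrite("pics/w1.png",im)
print(s["time_s"],s["tcp_pos"],s["joint_positions"].round(3)); print(w2px(c,[.528,-.197,.079]))
E
```

```text
-180 [-0.54  0.05  1.87  0.    1.23 -2.11]
-150 [-0.54  0.05  1.87  0.    1.23 -2.63]
-120 None
-90 [-0.54  0.05  1.87 -0.    1.23  2.6 ]
-60 [-0.54  0.05  1.87 -0.    1.23  2.08]
-30 [-0.54  0.05  1.87 -0.    1.23  1.56]
0 [-0.54  0.05  1.87 -0.    1.23  1.03]
30 [-0.54  0.05  1.87 -0.    1.23  0.51]
60 [-0.54  0.05  1.87 -0.    1.23 -0.01]
90 [-0.54  0.05  1.87  0.    1.23 -0.54]
120 [-0.54  0.05  1.87  0.    1.23 -1.06]
150 [-0.54  0.05  1.87  0.    1.23 -1.58]
180 [-0.54  0.05  1.87  0.    1.23 -2.11]Traceback (most recent call last):
  File "<stdin>", line 5, in <module>
station.Unreachable: the arm cannot take that pose within its joint ranges
```

```bash
python3 - <<'E'
from h import *
p=np.array([.528,-.197,.2])
goto(p,down(np.radians(45))); wait(.3)
s=observe(); c=camera_info("wrist"); im=capture("wrist"); np.save("w1.npy",c["pose"]); cv2.imwrite("pics/w1.png",im)
print(s["time_s"],s["tcp_pos"],s["joint_positions"].round(3)); print(w2px(c,[.528,-.197,.079]), c["pose"])
u,v=w2px(c,[.528,-.197,.079]).astype(int)
cv2.imwrite("pics/w1c.png",cv2.resize(im[max(v-100,0):v+100,u-130:u+130],None,fx=3,fy=3,interpolation=2)); print(u-130,max(v-100,0))
E
```

```text
2.4667 [ 0.52789047 -0.19745823  0.19996993] [-0.538  0.07   1.883 -0.     1.188  0.248]
[322.96971648 240.45880846] [[ 7.06304116e-01  6.79359965e-01  1.99008879e-01  5.78985191e-01]
 [-7.07908518e-01  6.77884521e-01  1.98338364e-01 -1.47549484e-01]
 [-1.61894784e-04 -2.80967283e-01  9.59717333e-01  3.42137733e-01]
 [ 0.00000000e+00  0.00000000e+00  0.00000000e+00  1.00000000e+00]]
192 140
```

View pics/w1c.png

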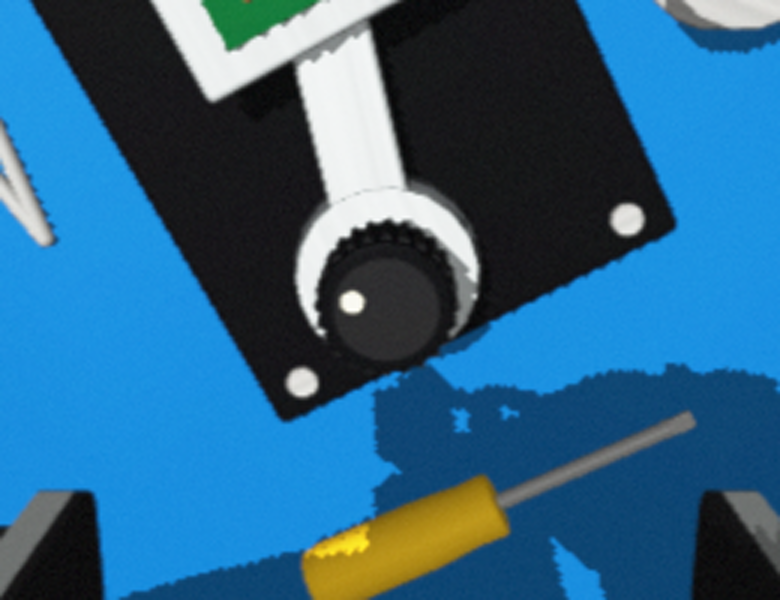

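The dot is at full-image (309,240) and the knob top centre at (321,241), against a predicted (323,240.5). The position estimate holds to within about 2 mm, so I'll descend and grip.

```bash
python3 - <<'E'
from h import *
c=camera_info("wrist"); k=px2w(c,321,241,.079); d=px2w(c,309,240.3,.079); print(k,d,np.hypot(*(d-k)[:2]),"dot angle",np.degrees(np.arctan2(*(d-k)[1::-1])))
k[:2]=(k[:2]+[.528,-.197])/2; np.save("k.npy",k)
o=down(np.radians(45))
goto([k[0],k[1],.11],o); move_straight([k[0],k[1],.047],vel=.08); wait(.3)
def rep():
    s=observe(); print(s["time_s"],s["tcp_pos"].round(4),s["wrist_force"].round(2),s["torque"].round(4),s["width"].round(4),s["gripper_force"])
rep(); set_gripper(.03,40); wait(.3); rep(); print(observe()["joint_positions"])
E
```

```text
[ 0.52656165 -0.19606703  0.079     ] [ 0.52008027 -0.18873846  0.079     ] 0.009783464495724908 dot angle 131.4895395151346Traceback (most recent call last):
  File "<stdin>", line 8, in <module>
  File "<stdin>", line 7, in rep
AttributeError: 'float' object has no attribute 'round'
```

```bash
cat >> h.py <<'E'
def rep():
    s=observe(); print(round(s["time_s"],2),s["tcp_pos"].round(4),s["wrist_force"].round(2),s["torque"].round(4),round(s["width"],4),round(s["gripper_force"],1),s["joint_positions"].round(4)[5])
E
python3 - <<'E'
from h import *
rep(); set_gripper(.03,40); rep(); wait(.3); rep()
E
```

```text
4.21 [ 0.5275 -0.1967  0.0475] [ 0.11 -0.69 -0.29] [ 0.0076 -0.012  -0.0151] 0.0857 0.0 0.2483
4.72 [ 0.5259 -0.1952  0.0472] [-5.19  3.62  6.68] [ 0.6324  0.7098 -0.0449] 0.037 39.9 0.2484
5.03 [ 0.5259 -0.1952  0.0472] [-5.09  3.89  5.93] [ 0.5791  0.7808 -0.0282] 0.0364 39.9 0.2484
```

```bash
cat >> h.py <<'E'
def turn(deg,step=2.,lim=.25,n=3):
    """turn q6 CCW (+deg) in steps; log angle from reference, mean torque z"""
    L=[]; q=np.array(CMD if (CMD:=turn.q) is not None else observe()["joint_positions"]); s0=np.sign(deg)
    for i in range(int(round(abs(deg)/step))):
        q[5]-=s0*np.radians(step); move_j(q)
        t=[]
        for _ in range(n): wait(.02); s=observe(); t.append(s["torque"][2])
        L.append((np.degrees(.2484-s["joint_positions"][5]),np.mean(t),*s["wrist_force"]))
        if abs(L[-1][1])>lim: print("LIMIT"); break
    turn.q=q; L=np.array(L); print(s["time_s"]); 
    for r in L: print(r[0].round(1),r[1].round(3),r[2:].round(1))
    return L
turn.q=None
E
python3 - <<'E'
from h import *
move_straight([.5257,-.1950,.047],down(np.radians(45)),vel=.02); wait(.2); rep()
q=ik([.5257,-.1950,.047],down(np.radians(45))); print(q,observe()["joint_positions"]); np.save("q.npy",q); turn.q=np.array(q)
turn(16)
np.save("q.npy",turn.q)
E
```

```text
5.48 [ 0.5259 -0.1951  0.0473] [-1.61 -0.5   2.85] [0.0809 0.1318 0.0252] 0.0371 40.5 0.2493
[-5.36140215e-01  2.63991832e-01  1.97678507e+00 -4.44089210e-16
  9.00815755e-01  2.49257948e-01] [-5.36184865e-01  2.63819204e-01  1.97633638e+00  1.62353734e-05
  9.01322858e-01  2.49256519e-01]
7.8833
1.9 -0.053 [-0.8 -0.6  4.9]
3.9 -0.086 [-0.6  1.4  5.4]
5.9 -0.11 [-1.6  1.2  5.3]
7.9 -0.126 [-2.7  1.1  4.6]
9.9 -0.122 [-1.8  0.6  5.8]
11.9 0.001 [-3.3  2.2  6.1]
13.9 0.101 [-1.6  1.1  5.5]
15.9 0.14 [-2.7  1.1  5.9]
```

```bash
python3 - <<'E'
from h import *
turn.q=np.load("q.npy")
turn(90,2,.19,2)
np.save("q.npy",turn.q)
E
```

```text
LIMIT
16.3833
17.9 0.155 [-3.5  1.8  6.4]
19.9 0.086 [-2.2  1.6  6.4]
21.9 0.006 [-4.   1.8  6.1]
23.9 0.042 [-3.6  2.6  5.6]
25.9 -0.046 [-3.1  2.   7.8]
27.9 -0.086 [-4.6  1.7  7.8]
29.9 -0.118 [-3.6  1.5  7.6]
31.9 -0.137 [-4.2  1.6  7.2]
33.9 -0.13 [-3.8  2.6  7.4]
35.9 -0.076 [-3.7  1.   8. ]
37.9 0.104 [-4.5  2.   7.5]
39.9 0.09 [-4.6  1.8  8.4]
41.9 0.14 [-5.  3.  8.]
43.9 0.091 [-5.2  2.8  8.5]
45.9 0.062 [-5.   1.5  8.8]
47.9 0.007 [-6.6  1.6  8.1]
49.9 -0.075 [-5.9  2.2  7.9]
51.9 -0.114 [-5.9  2.2  8.6]
53.9 -0.147 [-5.9  2.2  8. ]
55.9 -0.185 [-7.   1.   9.2]
57.9 -0.131 [-6.6  1.4  9.4]
59.9 -0.041 [-6.3  2.   8.5]
61.9 0.119 [-7.   1.8 10. ]
63.9 0.145 [-8.2  1.3  9.8]
65.9 0.143 [-8.4  0.9 10.2]
67.9 0.089 [-8.5  1.1 10.3]
69.9 0.033 [-7.9  0.6 10.2]
71.9 0.002 [-8.3  1.3  9.8]
73.9 -0.17 [-9.4  0.8 10.1]
75.8 -0.342 [-9.5  1.1  9.7]
```

Rests lie at 0, 24, 48 and 72°, and the stop is at 72°, where the torque rises with no click. The pitch is therefore about 24°. Five clicks clockwise should end at −48°.

```bash
python3 - <<'E'
from h import *
turn.q=np.load("q.npy")
d=np.degrees(.2484-turn.q[5])
turn(-(d-72),(d-72)/2,.4,2)
turn(-120,3,.25,2)
np.save("q.npy",turn.q); wait(.2); rep()
E
```

```text
16.95
73.9 -0.195 [-8.3  1.6 11.2]
71.9 -0.054 [-8.7  0.5  9.1]
28.2833
69.0 0.017 [-8.2  1.3 10.4]
66.0 0.098 [-7.7  0.9 10. ]
63.0 0.072 [-8.1  0.9 10.4]
59.9 0.038 [-6.1  1.5  9.4]
56.9 -0.139 [-6.8  1.6  9.5]
53.9 -0.115 [-6.2  1.8  9. ]
50.9 -0.059 [-6.6  2.4  8.6]
47.9 -0.021 [-6.3  1.4  8.4]
45.0 0.026 [-5.4  1.4  8.7]
42.0 0.124 [-6.   1.8  7.9]
39.0 0.137 [-3.9  1.6  8.2]
35.9 0.02 [-3.9  1.7  7.6]
32.9 -0.162 [-4.8  1.9  7.3]
29.9 -0.121 [-4.4  1.4  7.2]
26.9 -0.092 [-4.5  1.8  6.9]
23.9 0.006 [-4.4  1.7  7.1]
21.0 0.048 [-3.7  2.   6. ]
18.0 0.107 [-2.1  1.3  6.9]
15.0 0.125 [-2.5  1.8  6. ]
11.9 0.025 [-3.2  1.4  5.7]
8.9 -0.151 [-1.2  1.9  5.1]
5.9 -0.176 [-2.2  1.1  5.1]
3.0 -0.1 [-0.8  0.6  5. ]
0.1 0.004 [-2.   0.5  5.5]
-2.9 0.093 [-0.7  0.7  5.1]
-5.8 0.139 [-0.8 -0.6  5. ]
-8.8 0.165 [-0.4 -1.1  5. ]
-11.9 0.042 [-0.2 -0.9  5.6]
-14.9 -0.128 [ 1.4 -2.4  4.5]
-17.9 -0.168 [ 1.1 -3.8  3.8]
-20.9 -0.067 [ 1.5 -4.7  2.8]
-23.9 -0.021 [ 3.2 -5.3  3.4]
-26.9 0.1 [ 2.4 -5.4  3.4]
-29.8 0.144 [ 1.8 -5.4  2.7]
-32.8 0.143 [ 2.3 -5.8  3.3]
-35.9 0.028 [ 3.  -5.3  3.1]
-38.9 -0.116 [ 1.7 -7.7  2.3]
-41.9 -0.154 [ 1.7 -7.1  3.5]
-44.9 -0.041 [ 2.1 -7.4  2.3]
-47.9 -0.013 [ 2.4 -8.5  2.2]
28.48 [ 0.5264 -0.1965  0.0473] [ 1.78 -6.54  2.16] [-1.22   -0.3736 -0.0578] 0.0372 40.6 1.084
```

```bash
python3 - <<'E'
from h import *
set_gripper(.085); wait(.1); s=observe(); rep()
p=s["tcp_pos"].copy(); p[2]=.12; move_straight(p,vel=.12)
goto([.528,-.197,.2],down(np.radians(45))); wait(.3)
c=camera_info("wrist"); im=capture("wrist"); rep()
u,v=w2px(c,[.527,-.196,.079]).astype(int); print(u-130,v-100)
cv2.imwrite("pics/w2c.png",cv2.resize(im[v-100:v+100,u-130:u+130],None,fx=3,fy=3,interpolation=2))
t=camera_info("top"); im=capture("top"); cv2.imwrite("pics/t2c.png",cv2.resize(im[160:300,250:440],None,fx=4,fy=4,interpolation=2))
E
```

```text
29.12 [ 0.5256 -0.1948  0.0469] [ 0.1  -0.87 -0.27] [-0.0116  0.0245 -0.0156] 0.0847 0.0 1.086
31.04 [ 0.5278 -0.1969  0.1995] [ 0.03  0.61 -0.28] [ 0.0087  0.0273 -0.0072] 0.0849 0.0 0.2485
192 141
```

View pics/w2c.png

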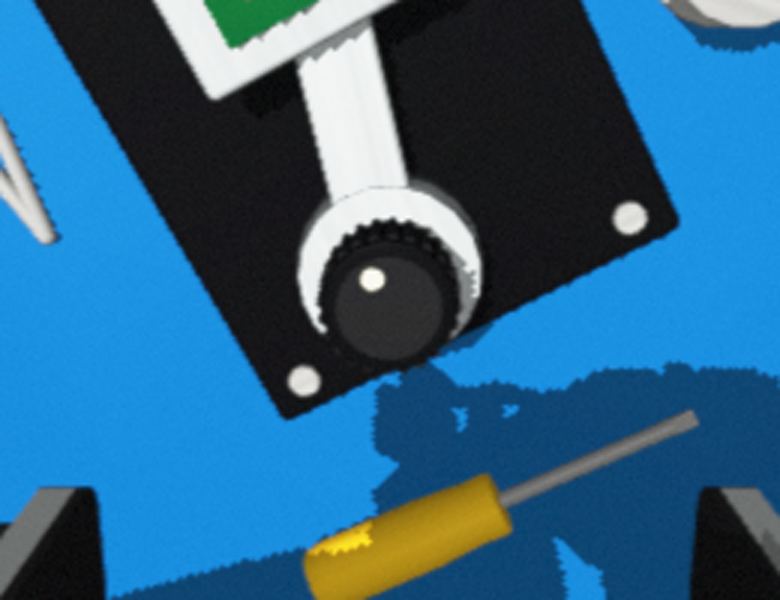

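View pics/t2c.png

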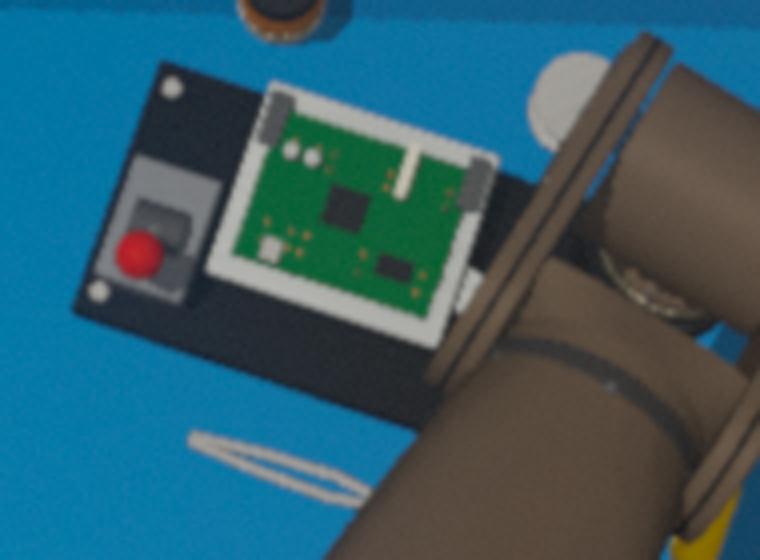

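The dot has moved to crop (372,279), with the knob centre near (388,304). The arm and board appear unmoved, and the ball is at top-image (285,223.7). I'll check the dot angle numerically before locking.

```bash
python3 - <<'E'
from h import *
c=camera_info("wrist"); c1=dict(c,pose=np.load("w1.npy"))
im1=cv2.imread("pics/w1.png"); im2=capture("wrist")
for cc,im in((c1,im1),(c,im2)):
    u,v=w2px(cc,[.5263,-.1957,.079]).astype(int); w=im[v-18:v+18,u-18:u+18].min(2); w=np.where(w>130,w,0)
    # keep component nearest the centre
    n,l,st,ce=cv2.connectedComponentsWithStats((w>0).astype(np.uint8)); i=1+np.argmin(np.hypot(*(ce[1:]-18).T))
    d=px2w(cc,ce[i][0]+u-18,ce[i][1]+v-18,.079)
    for k in((.5263,-.1957),(.5257,-.1950),(.5268,-.1960)):
        e=d[:2]-k; print(k,st[i][4],d[:2].round(4),(np.hypot(*e)*1e3).round(1),np.degrees(np.arctan2(e[1],e[0])).round(1))
E
```

```text
(0.5263, -0.1957) 48 [ 0.52   -0.1887] 9.4 131.9
(0.5257, -0.195) 48 [ 0.52   -0.1887] 8.5 132.1
(0.5268, -0.196) 48 [ 0.52   -0.1887] 10.0 132.9
(0.5263, -0.1957) 51 [ 0.5278 -0.188 ] 7.8 79.0
(0.5257, -0.195) 51 [ 0.5278 -0.188 ] 7.3 73.3
(0.5268, -0.196) 51 [ 0.5278 -0.188 ] 8.0 82.9
```

The dot turned about −48° net, as expected for 3 clicks down and 5 up. Now the lever.

```bash
python3 - <<'E'
from h import *
a=np.radians(-16.3); x=np.array([np.cos(a),np.sin(a),0]); b=np.array([.563,.032,0]); o=down(a+np.pi)
P=lambda d,z: b+x*d+[0,0,z]
goto(P(-.055,.18),o); set_gripper(0.,20); move_straight(P(-.055,.080),vel=.12); wait(.2); rep()
f0=observe()["wrist_force"]
for i,d in enumerate(np.arange(-.045,.034,.004)):
    move_straight(P(d,.080),vel=.05); f=(observe()["wrist_force"]-f0); print(round(d,3),(f@x).round(1),f.round(1))
    if f@x<-9: break
wait(.2); rep()
move_straight(P(d-.04,.080),vel=.1); move_straight(P(d-.05,.2),vel=.15)
q=observe()["joint_positions"].copy(); q[0]+=.6; move_j(q)
rep(); im=capture("top"); cv2.imwrite("pics/t3c.png",cv2.resize(im[150:300,240:440],None,fx=4,fy=4,interpolation=2))
c=camera_info("top")
for d in(0,.048): print(w2px(c,P(d,.086)))
E
```

```text
34.55 [0.5109 0.0474 0.0809] [ 0.31 -0.98 -0.02] [ 0.0113 -0.0312  0.0187] 0.0003 0.0 -1.3918
-0.045 -0.6 [-0.1  1.9 -0.5]
-0.041 -0.0 [0.  0.3 0.8]
-0.037 0.1 [ 0.6  1.6 -0.1]
-0.033 -0.5 [-0.5 -0.1  0.3]
-0.029 -0.6 [-0.3  1.   0.5]
-0.025 0.1 [0.3 0.8 0. ]
-0.021 -1.3 [-1.2  0.5  0.5]
-0.017 -2.5 [-2.   1.7  1.4]
-0.013 -1.4 [-1.   1.7  1. ]
-0.009 -0.8 [-0.5  1.  -0.4]
-0.005 1.0 [1.  0.1 0.1]
-0.001 -0.4 [-0.5 -0.  -1.2]
0.003 -1.2 [-0.8  1.5 -0. ]
0.007 -0.2 [0.3 1.6 0.5]
0.011 -1.4 [-1.2  0.8  0.2]
0.015 -0.1 [ 0.3  1.4 -0.6]
0.019 -0.8 [-0.3  1.8  1.2]
0.023 -1.5 [-1.3  0.8 -0.3]
0.027 -3.5 [-3.4  0.9  0.7]
0.031 -12.6 [-12.    3.7   5.7]
39.85 [0.5889 0.0244 0.0795] [-11.6    2.39   6.54] [0.3997 1.9005 0.0264] 0.0003 6.0 -1.418
42.58 [0.4286 0.3374 0.1985] [ 0.47 -0.87 -0.39] [-0.0259  0.0564  0.0293] -0.0 0.0 -1.4038
[285.1809751 224.8104616]
[292.38315577 203.20589712]
```

View pics/t3c.png

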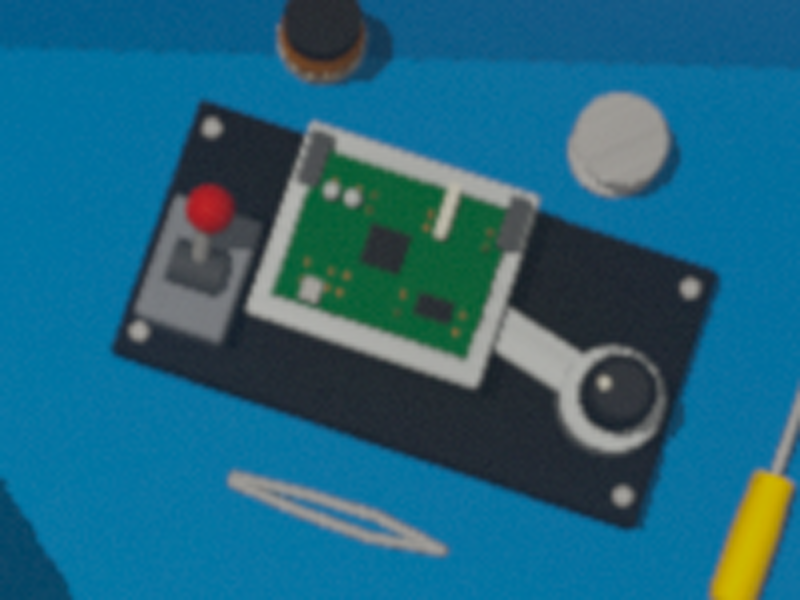

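The ball is at (292.5,202), against a predicted locked position of (292.4,203.2). It came up against its stop, and the board and knob look undisturbed.

```bash
python3 -c "
from station import *
print(sign_off())"
```

```text
the job is handed in; nothing more can be done
None
```

The job is handed in: I turned the knob down three clicks to its end stop (peak torque about 0.34 N m there), then five clicks clockwise, and then pushed the red lever fully over. The last picture showed the board in place and nothing else on the bench visibly disturbed; the robot finished clear at about 43 s.

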